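Hold the syrup sample in the viewer's light path

TASK

Take the reference cell out of the light viewer and seat it in the empty place of the wooden rack, then take the tall sample cell from the rack, put it in the viewer's well and press it fully down against the sprung platform, so that the lamp stays on. Handle both cells by their frosted faces only, never a finger on the clear ones, and leave the short cell and everything else on the counter where it is. Finish still gripping the sample cell and holding it down: the platform lifts it out of the light when let go.

Things in the scene. Friction and masses are not known exactly. Their poses are not given: they have to be found in the camera images.
- viewer: grey press-to-light viewer, fixed to the counter, 150 x 80 mm base. Origin: centre of the underside on the counter, straight below the well; x runs along the light path from the black eyepiece (-x end) through the well to the lamp house (+x end, 72 mm high); z up. The black well block is 46 x 60 mm, its top 60 mm above the counter
- viewer_well (a point): centre of the mouth of the well, 60 mm above the counter. The well is a rectangular hole 25 mm along the viewer's x by 33 mm along its y, with a 5 mm, 45-degree chamfer; a cell fits with its clear faces toward eyepiece and lamp, its frosted faces to the viewer's +-y sides. The cell stands on the sprung platform
- platform (a joint): downward travel of the sprung platform in the well, m: 0 = up (its top 27 mm above the counter, 33 mm below the mouth), 0.012 = bottom stop (top 15 mm above the counter), where the cell is in the light path and the lamp is on. Spring: 2.5 N at the top, 5.5 N at the stop; it comes back up when let go
- rack: wooden rack, fixed, 62 x 186 x 40 mm. Origin: centre of the underside; y along the row; z up. Three rectangular places at y = -60, 0, +60 mm, each 34 mm along x by 26 mm along y, 30 mm deep (floor 10 mm above the counter), with a 5 mm, 45-degree chamfer. A cell in a place has its frosted faces toward the rack's +-x
- rack_hole0 (a point): centre of the mouth of the rack's place at y = -60 mm, 40 mm above the counter
- rack_hole1 (a point): the same for the middle place
- rack_hole2 (a point): the same for the place at y = +60 mm
- reference_cell: reference cell: sealed rectangular glass cell, at first standing in the viewer's well on the raised platform. 22 x 30 mm in plan, glass 93 mm tall plus a 7 mm cork. Origin: centre of the underside; z up; x is normal to the two smooth clear amber faces (22 mm apart), y is normal to the two pale frosted, ribbed faces (30 mm apart). 90 g, more or less
- sample_cell: sample cell: the tall cell in the rack, same make as the reference cell. 22 x 30 mm in plan, glass 93 mm tall plus a 7 mm cork. Origin: centre of the underside; z up; x is normal to the two smooth clear amber faces (22 mm apart), y is normal to the two pale frosted, ribbed faces (30 mm apart). 90 g, more or less
- short_cell: short cell: the other one in the rack, same plan and axes, glass 63 mm tall plus 7 mm cork; stays where it is
- reference_cell_clear: the two clear faces (+-x) of the reference cell, fixed to it and full height; its frame is the cell's own frame (origin at the centre of the cell's underside)
- sample_cell_clear: the two clear faces (+-x) of the sample cell, fixed to it and full height; its frame is the cell's own frame (origin at the centre of the cell's underside)
- sample_cell_frost_a: frosted face on the +y side of the sample cell, fixed to it and full height; its frame is the cell's own frame (origin at the centre of the cell's underside)
- sample_cell_frost_b: frosted face on the -y side of the sample cell, fixed to it and full height; its frame is the cell's own frame (origin at the centre of the cell's underside)
- jam_jar: bystander: glass jam jar with a pale lid, 65 mm across and 90 mm, origin at the centre of its underside. It stands beside a wire stand with a microwave, which begins 0.63 m ahead of the robot base (stand legs from the counter up, microwave above 0.28 m): keep the wrist on the near side of it
- teaspoon: bystander: steel teaspoon, 133 x 28 x 9 mm, origin at the centre of its underside
- lemon: bystander: lemon, 82 x 58 x 57 mm, origin at the centre of its underside
- counter_tin: bystander: small food tin, 58 mm across and 72 mm, origin at the centre of its underside
Not all that is in view belongs to the job. What is shaped like the reference_cell but blue is not meant.

How it is judged:
By the outcome, as a careful person would: the job done as asked, in the order asked, and still so for the second after the job is handed in, while the arm keeps its last pose, push and grip.
It also fails if it takes over 67 s, if anything falls off the work surface, if the arm or the gripper's body presses on something with over 40 N, if the wrist force passes 120 N, or if a joint passes its speed limit or range.

ROBOT

A 7-joint arm with a two-finger parallel gripper is mounted at the origin on a cart in front of the work surface, level with it; the furniture and walls round the work are solid. World frame = base frame: x ahead of the robot, y to its left, z up, the work surface at z = 0. Lengths are in m, angles in rad, forces in N, time in s.
With the tool pointing down it reaches from about 0.4 to 0.85 m from the base axis. Payload 10.4 kg.
Tool frame: the origin (TCP) lies between the finger pads; the fingertips stand ahead of it and the grasp point (between the pads) lies 5 mm behind it (manip.tip_extent is the z of the fingertips in the tool frame, in m); z points along the fingers, y is the line along which they close (so a half turn about z gives the same grasp; the last joint's range is limited). The gripper opens to 85 mm and grips with 20 to 120 N. Pads are 22 mm wide; open, the fingers measure 114 mm over their backs; the gripper's body (76 mm by 85 mm) begins 54 mm behind the grasp point. The pads swing forward as they close: fully open they stand 13 mm farther back than shut.
Start: joints at [-1.149, 0.332, -0.065, 1.46, 0.022, 1.35, -0.088], TCP at [0.269, 0.564, 0.245] pointing down, gripper open.
Joint ranges: [-2.6, 2.6], [-0.5, 2.12], [-1.47, 1.34], [0.16, 2.42], [-1.27, 4.41], [0.06, 2.06], [-2.6, 2.6]. Speed limits (rad/s): [2.22, 2.22, 2.79, 2.79, 3.14, 3.14, 3.14].

INTERFACE

Orientations are given as a unit quaternion [x, y, z, w].
In Python, from workcell import status, viewer, manip gives the robot as it stands.
- The arm moves only by the tool play_rows, never from a script. Its argument "plan" is one flat list of numbers, 7 for each row, row after row: the turn, a rotation vector about the tool's x, y, z in degrees, then the shift along the tool's x, y, z in m, then the opening, from 0 (shut) to 1 (fully open). In form: [ax, ay, az, dx, dy, dz, grip, ax, ay, az, dx, dy, dz, grip, ...]. A call has 1 to 20 rows; each row is the pose to reach, as a shift and turn from the pose commanded when the call began, along the tool's axes at that moment; what a row does not reach only later rows make up. A row lasts 1/8 s, in which the tool goes at most 62.5 mm and 10.7 degrees, less where a joint would pass 70% of its speed; a pose out of reach is approached as far as the arm can. A call with a gripper value outside its range is refused whole. The fingers move at their own pace and stop on an object; "squeeze" is the grip in N (left out, the last holds). Time passes only in rows, so rows that repeat a pose let the fingers close. It gives the time, the measured TCP pose, the force, the opening and the grip force at its end, in the units of the state.
- status.get_obs(): the state, without advancing time (a new reading comes with each control period).
- viewer.camera(name): name is "scene" or "top" or "wrist"; returns the picture (480x640x3 uint8, red, green, blue); there is no depth.
- viewer.camera_model(name): a dict with "fx", "fy", "cx", "cy" (pixels), "R" (3x3) and "t" (3): a world point X has camera coordinates R X + t. Camera axes: x right, y down, z forward; pixel columns grow to the right and rows downward; lengths in m; the calibration is good to about 2 mm. A picture is of the moment at which its call begins: read the wrist's pose just before it. camera_model takes no time and is no camera call; for the wrist camera it gives the pose at the moment of the call.
- manip.hand_in(): hands the job in; it is judged then, once.
The state is a dict: "clock": time; "joint_pos": joint angles; "joint_velocities": joint speeds; "tau": joint torques, N m; "position": TCP position; "ee_rot": TCP orientation; "ft_force": force on the tool from outside, world axes, zero at the start; "torque": the same for the moment, N m; "grip_width": opening from 0.0 (shut) to 1.0 (fully open); "grasp_force": force on a finger pad.
Only numpy, scipy, OpenCV 4.12 (cv2) and the standard library are available. Lean on these libraries where they do the work, as an engineer would, in place of code of your own. Each camera call takes 0.05 s, during which the arm holds its last target. There are 200 camera calls.

## Working session

There is one attempt and no reset: what is moved stays moved. The work goes in short steps, Python scripts to look and compute and a tool call to move; the robot and the scene stay as the last step left them, time stands still between calls to the robot, and variables do not carry over. Pictures are saved under pics/ and viewed, at most 10 in all, crops included, and the job is handed in when it is done.

Besides the shell and the picture viewer there is one more tool, called after ">>>" in YAML: its name, and indented under it one key for each argument. play_rows: Moves the arm, as the interface text tells. Its arguments: {"type":"object","properties":{"plan":{"type":"array","items":{"type":"number"}},"squeeze":{"type":"number"}},"required":["plan"]}

```bash
mkdir -p pics
python3 - <<'E'
from workcell import status, viewer, manip
import cv2,numpy as np
o=status.get_obs();print(o['clock'],o['position'],o['ee_rot'],o['grip_width'],manip.tip_extent)
for n in('scene','top'):
    im=viewer.camera(n);cv2.imwrite(f'pics/{n}0.png',im[...,::-1]);m=viewer.camera_model(n);print(n,m['fx'],m['cx'],m['cy'],np.round(m['R'],3).tolist(),np.round(m['t'],3))
E
```

```text
0.0 [0.26878269 0.56384727 0.24451968] [ 2.20552711e-01  9.75374795e-01 -7.05597732e-04 -1.14355481e-04] 1.000678459254953 0.014
scene 605.4314827470627 319.4721360116039 241.9423107300302 [[0.28, -0.96, -0.001], [-0.649, -0.189, -0.737], [0.707, 0.207, -0.676]] [-0.223  0.397  0.98 ]
top 623.4402819852949 312.160330422752 228.3076085277216 [[0.027, -1.0, 0.011], [-0.996, -0.028, -0.088], [0.088, -0.008, -0.996]] [-0.105  0.548  1.477]
```

View pics/scene0.png

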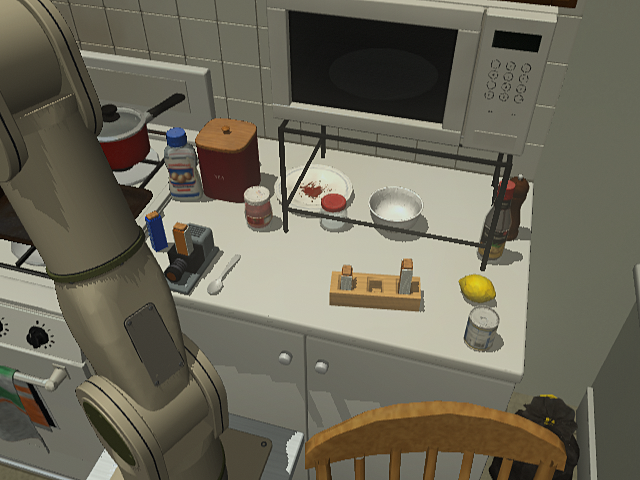

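View pics/top0.png

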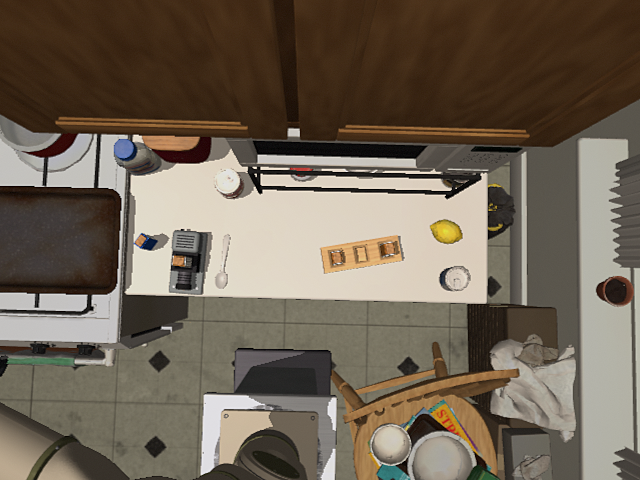

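Amber cell in the viewer at scene (181,240) / top (181,261). The blue lookalike is at scene (155,230) / top (146,241). In the rack, the tall cell is on the right at scene (406,275), the short one is on the left at (347,275), and the middle place is empty. Next, a close crop of the viewer and rack.

Run:
```python
import cv2,numpy as np
t=cv2.imread('pics/top0.png');s=cv2.imread('pics/scene0.png')
f=lambda im,x,y,w,h,k:cv2.resize(im[y:y+h,x:x+w],None,fx=k,fy=k,interpolation=cv2.INTER_CUBIC)
a=f(t,130,220,100,75,4);b=f(t,312,225,100,75,4);c=f(s,140,200,100,100,4)[:300*0+400];d=f(s,322,240,100,75,4)
o=np.zeros((600,800,3),np.uint8);o[:300,:400]=a;o[:300,400:]=b;o[300:,:400]=f(s,145,205,100,75,4)[:300];o[300:,400:]=d
cv2.imwrite('pics/c1.png',o)
```

```text
(no output)
```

View pics/c1.png

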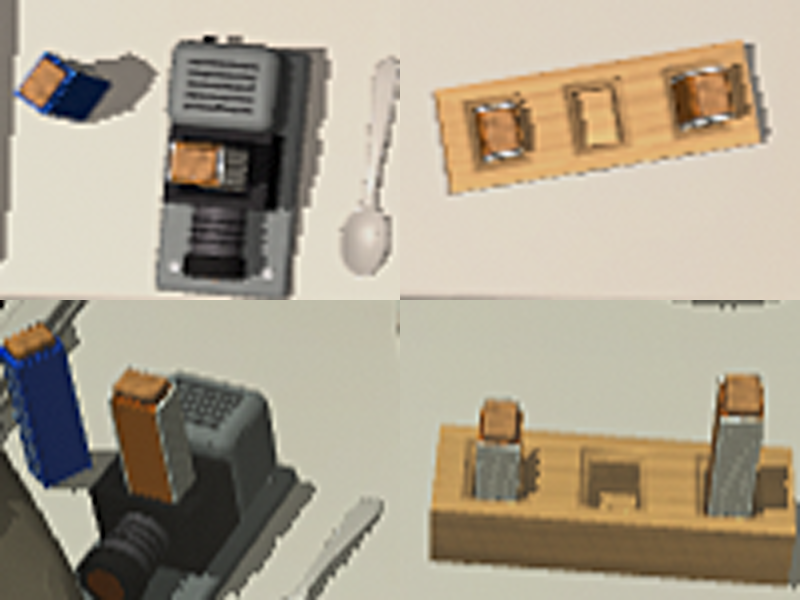

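The bottom-left crop confirms the reference: amber clear face toward the eyepiece, frosted side visible, while the blue cell stands apart behind. The rack's middle place is empty, the tall cell is on the right and the short one on the left.

```bash
cat > h.py <<'E'
from workcell import status, viewer, manip
import cv2,numpy as np
from scipy.spatial.transform import Rotation as Ro
def ray(m,u,v,z):
    R=np.array(m['R']);t=np.array(m['t']);d=R.T@np.array([(u-m['cx'])/m['fx'],(v-m['cy'])/m['fy'],1]);c=-R.T@t
    return c+d*(z-c[2])/d[2]
def proj(m,X):
    p=np.array(m['R'])@np.array(X)+np.array(m['t']);return m['fx']*p[0]/p[2]+m['cx'],m['fy']*p[1]/p[2]+m['cy']
def delta(X,yaw,tip_down=True):
    """row to reach TCP X, tool down, tool-y along world yaw (deg)"""
    o=status.get_obs();R0=Ro.from_quat(o['ee_rot']).as_matrix()
    c=[]
    for a in(yaw,yaw+180):
        a=np.radians(a);y=np.array([np.cos(a),np.sin(a),0]);z=np.array([0,0,-1.]);x=np.cross(y,z)
        rv=Ro.from_matrix(R0.T@np.c_[x,y,z]).as_rotvec(degrees=True);c.append((np.linalg.norm(rv),rv))
    c.sort(key=lambda q:q[0])
    return [np.round(q[1],2).tolist() for q in c],np.round(R0.T@(np.array(X)-o['position']),4).tolist()
E
python3 - <<'E'
from h import *
m=viewer.camera_model('top');s=viewer.camera_model('scene')
A=lambda x,y,z:ray(m,130+x/4-.4,220+y/4-.4,z)
B=lambda x,y,z:ray(m,312+(x-400)/4-.4,225+y/4-.4,z)
S=lambda x,y,z:ray(s,145+x/4-.4,205+(y-300)/4-.4,z)
T=lambda x,y,z:ray(s,322+(x-400)/4-.4,240+(y-300)/4-.4,z)
p=lambda *a:print(a[0],np.round(a[1],4))
p('ref',A(196,165,.127));p('ref_scene',S(142,383,.127))
for q in[(175,42),(280,45),(275,130),(168,127)]:p('lamp',A(*q,.072))
for q in[(157,290),(290,297)]:p('base',A(*q,.02))
p('blue',A(45,82,.1))
for q in[(433,90),(748,40),(452,194),(762,145)]:p('rack',B(*q,.04))
p('hole',B(597,117,.04));p('short',B(500,133,.08));p('tall',B(708,97,.11));p('tall_scene',T(742,390,.11));p('spoon',A(365,240,0));p('spoonend',A(385,65,0))
o=status.get_obs()
w=viewer.camera_model('wrist');R0=Ro.from_quat(o['ee_rot']).as_matrix()
C=-np.array(w['R']).T@w['t'];print('cam in tool',R0.T@(C-o['position']),(np.array(w['R'])@R0).round(3).tolist(),w['fx'],w['cx'],w['cy'],R0.round(3).tolist())
E
```

```text
ref [0.4604 0.2062 0.127 ]
ref_scene [0.4606 0.2051 0.127 ]
lamp [0.5332 0.2328 0.072 ]
lamp [0.5331 0.1718 0.072 ]
lamp [0.4836 0.1726 0.072 ]
lamp [0.4836 0.2346 0.072 ]
base [0.3885 0.2478 0.02  ]
base [0.3865 0.1684 0.02  ]
blue [0.506  0.2995 0.1   ]
rack [ 0.5049 -0.1096  0.04  ]
rack [ 0.54   -0.2966  0.04  ]
rack [ 0.4436 -0.1224  0.04  ]
rack [ 0.4777 -0.3058  0.04  ]
hole [ 0.4916 -0.2074  0.04  ]
short [ 0.4788 -0.148   0.08  ]
tall [ 0.5012 -0.264   0.11  ]
tall_scene [ 0.5023 -0.2672  0.11  ]
spoon [0.4217 0.1277 0.    ]
spoonend [0.5284 0.1198 0.    ]
cam in tool [ 7.06312662e-02 -3.75256982e-05 -1.28674542e-01] [[-0.001, 1.0, 0.0], [-0.959, -0.001, -0.283], [-0.283, -0.0, 0.959]] 429.66171427155126 317.97610094393 236.07541124110224 [[-0.903, 0.43, -0.0], [0.43, 0.903, -0.001], [-0.0, -0.001, -1.0]]
```

```bash
python3 -c "
from h import *
print(delta([.4605,.2057,.2],88))"
```

```text
([[-0.07, -0.01, -23.49], [-0.02, 0.1, 156.51]], [-0.3272, -0.2408, 0.0449])
```

>>> play_rows:
  plan: [0,0,-12,-0.164,-0.12,0.02,1,0,0,-23.5,-0.327,-0.241,0.045,1,0,0,-23.5,-0.327,-0.241,0.045,1,0,0,-23.5,-0.327,-0.241,0.045,1,0,0,-23.5,-0.327,-0.241,0.045,1,0,0,-23.5,-0.327,-0.241,0.045,1,0,0,-23.5,-0.327,-0.241,0.045,1,0,0,-23.5,-0.327,-0.241,0.045,1,0,0,-23.5,-0.327,-0.241,0.045,1,0,0,-23.5,-0.327,-0.241,0.045,1]
  squeeze: 50

```text
clock: 1.35
position: [0.4598, 0.2072, 0.2003]
ee_rot: [0.016, 1.0, 0.0, -0.0]
ft_force: [-1.1, 0.3, 0.1]
grip_width: 1.002
grasp_force: 0.0
```

Run:
```python
from h import *
o=status.get_obs();m=viewer.camera_model('wrist');im=viewer.camera('wrist')[...,::-1].copy();cv2.imwrite('pics/w1.png',im)
print(o['clock'],o['position'],delta([.4605,.2057,.094],88))
# predicted cork top and lamp-house corners
c=np.array([.4605,.2057]);a=np.radians(-2);X=np.array([np.cos(a),np.sin(a)]);Y=np.array([-X[1],X[0]])
P=lambda x,y,z:tuple(int(round(q)) for q in proj(m,[*(c+x*X+y*Y),z]))
print([P(x*.011,y*.015,.12) for x,y in((1,1),(1,-1),(-1,-1),(-1,1))])
k=[P(x*.023,y*.03,.06) for x,y in((1,1),(1,-1),(-1,-1),(-1,1))];print(k)
cv2.polylines(im,[np.array(k)],1,(0,0,255),1);cv2.polylines(im,[np.array([P(x*.011,y*.015,.12) for x,y in((1,1),(1,-1),(-1,-1),(-1,1))])],1,(255,0,0),1)
cv2.imwrite('pics/w1o.png',im)
```

```text
1.35 [0.45981659 0.2072441  0.20029603] ([[0.01, -0.0, 0.13], [0.01, 0.02, -179.87]], [-0.0006, -0.0014, 0.1063])
[(345, 274), (288, 274), (287, 234), (346, 234)]
[(362, 258), (272, 258), (269, 189), (364, 189)]
```

View pics/w1o.png

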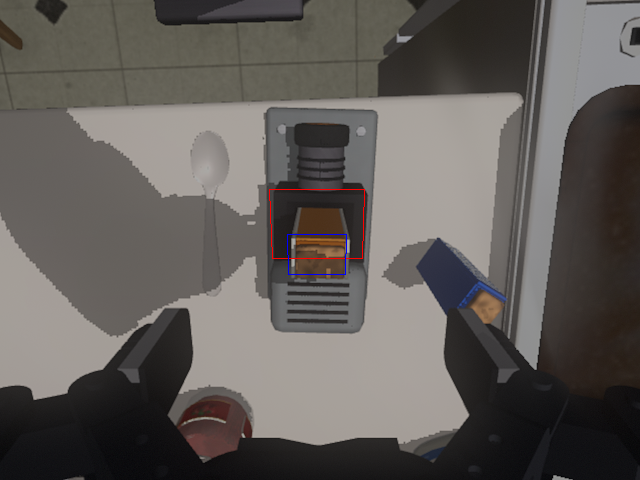

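The wrist view shows the reference cork at about (320,262) and the well block spanning columns 270–366, both within about 2 mm of prediction. The blue cell is off to the right at (460,280). Next I descend and grip the frosted sides.

>>> play_rows:
  plan: [0,0,0,0,-0.0014,0.04,1,0,0,0,0,-0.0014,0.08,1,0,0,0,0,-0.0014,0.106,1,0,0,0,0,-0.0014,0.106,1,0,0,0,0,-0.0014,0.106,0.5,0,0,0,0,-0.0014,0.106,0.2,0,0,0,0,-0.0014,0.106,0.2,0,0,0,0,-0.0014,0.106,0.2,0,0,0,0,-0.0014,0.106,0.2,0,0,0,0,-0.0014,0.106,0.2]
  squeeze: 50

```text
clock: 2.65
position: [0.4608, 0.2055, 0.0949]
ee_rot: [0.017, 1.0, 0.001, 0.001]
ft_force: [0.1, 4.6, 4.0]
grip_width: 0.345
grasp_force: 49.1
```

>>> play_rows:
  plan: [0,0,0,0,0,-0.02,0.2,0,0,0,0,0,-0.05,0.2,0,0,0,0,0,-0.085,0.2,0,0,0,0,0,-0.085,0.2,0,0,0,0,0,-0.085,0.2]

```text
clock: 3.28
position: [0.4598, 0.2038, 0.1782]
ee_rot: [0.018, 1.0, -0.001, -0.001]
ft_force: [0.6, -0.9, -1.0]
grip_width: 0.35
grasp_force: 49.1
```

```bash
python3 -c "
from h import *
print(delta([.4916,-.2082,.18],10.5),status.get_obs()['joint_pos'])"
```

```text
([[-0.12, -0.02, 77.49], [0.02, -0.13, -102.51]], [-0.0462, -0.4106, -0.0013]) [-0.64832504  0.11293064  0.14977056  1.87294492 -0.01790955  1.15898596
  1.04341586]
```

>>> play_rows:
  plan: [0,0,10,-0.006,-0.052,0,0.2,0,0,20,-0.012,-0.104,0,0.2,0,0,30,-0.018,-0.156,0,0.2,0,0,40,-0.024,-0.21,0,0.2,0,0,50,-0.03,-0.262,0,0.2,0,0,60,-0.036,-0.315,0,0.2,0,0,69,-0.042,-0.365,0,0.2,0,0,77.5,-0.046,-0.41,0,0.2,0,0,77.5,-0.046,-0.41,0,0.2,0,0,77.5,-0.046,-0.41,0,0.2,0,0,77.5,-0.046,-0.41,0,0.2]

```text
clock: 4.65
position: [0.492, -0.2055, 0.1787]
ee_rot: [0.638, 0.77, -0.0, -0.001]
ft_force: [-0.5, 0.3, -1.8]
grip_width: 0.346
grasp_force: 49.1
```

Run:
```python
from h import *
o=status.get_obs();m=viewer.camera_model('wrist');im=viewer.camera('wrist')[...,::-1].copy()
print(o['clock'],o['position'],delta([.4916,-.2082,.079],10.5))
c=np.array([.4916,-.2086]);a=np.radians(10.5);X=np.array([np.cos(a),np.sin(a)]);Y=np.array([-X[1],X[0]])
P=lambda x,y,z:tuple(int(round(q)) for q in proj(m,[*(c+x*X+y*Y),z]))
for k in ([P(x*.031,y*.093,.04) for x,y in((1,1),(1,-1),(-1,-1),(-1,1))],*[[P(x*.022,yc+y*.018,.04) for x,y in((1,1),(1,-1),(-1,-1),(-1,1))] for yc in(-.06,0,.06)]):
    print(k);cv2.polylines(im,[np.array(k)],1,(0,0,255),1)
cv2.imwrite('pics/w2o.png',im)
```

```text
4.65 [ 0.4920358  -0.20548201  0.17867566] ([[-0.03, -0.04, 0.15], [0.06, -0.05, -179.85]], [-0.0026, -0.001, 0.0999])
[(368, 76), (359, 356), (271, 356), (262, 76)]
[(348, 289), (347, 337), (283, 337), (282, 289)]
[(350, 202), (348, 255), (282, 255), (280, 202)]
[(352, 103), (351, 164), (279, 163), (278, 102)]
```

View pics/w2o.png

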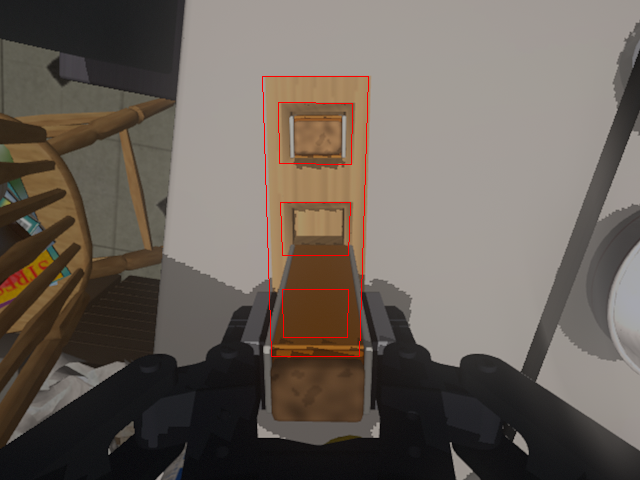

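The rack edges match the projection within about 2 px: left/right at 264/368 and far end at row 76. The empty mouth is at (316,228), and the held cell's near bottom edge is at (320,246). I'll check the cell's offset in hand.

Run:
```python
from h import *
o=status.get_obs();m=viewer.camera_model('wrist');R0=Ro.from_quat(o['ee_rot']).as_matrix()
for u,v in((288,247),(352,246)):
    for z in(.11,.113):print(z,(R0.T@(ray(m,u,v,z)-o['position'])*1e3).round(1))
for u,v in((272,358),(364,356)):print('top',(R0.T@(ray(m,u,v,.205)-o['position'])*1e3).round(1))
```

```text
0.11 [  7.2 -13.4  68.9]
0.113 [  8.2 -13.2  65.9]
0.11 [ 7.7 17.5 68.9]
0.113 [ 8.7 17.2 65.9]
top [  6.3 -11.5 -26.1]
top [  6.9  13.5 -26.1]
```

>>> play_rows:
  plan: [0,0,0,-0.001,-0.002,0.02,0.2,0,0,0,-0.001,-0.002,0.05,0.2,0,0,0,-0.001,-0.002,0.06,0.2,0,0,0,-0.001,-0.002,0.07,0.2,0,0,0,-0.001,-0.002,0.08,0.2,0,0,0,-0.001,-0.002,0.09,0.2,0,0,0,-0.001,-0.002,0.098,0.2,0,0,0,-0.001,-0.002,0.098,0.2,0,0,0,-0.001,-0.002,0.098,0.2]

```text
clock: 5.82
position: [0.4905, -0.2082, 0.0815]
ee_rot: [0.639, 0.769, 0.0, 0.0]
ft_force: [0.2, -0.4, -1.7]
grip_width: 0.35
grasp_force: 49.0
```

>>> play_rows:
  plan: [0,0,0,0,0,0.003,0.2,0,0,0,0,0,0.0045,0.2,0,0,0,0,0,0.0045,0.2]

```text
clock: 6.2
position: [0.4909, -0.2083, 0.0777]
ee_rot: [0.639, 0.769, 0.0, 0.0]
ft_force: [-1.9, 0.9, 8.3]
grip_width: 0.345
grasp_force: 50.1
```

>>> play_rows:
  plan: [0,0,0,0,0,0,0.6,0,0,0,0,0,0,1,0,0,0,0,0,0,1,0,0,0,0,0,0,1,0,0,0,0,0,-0.03,1,0,0,0,0,0,-0.08,1,0,0,0,0,0,-0.13,1,0,0,0,-0.03,0,-0.13,1,0,0,0,-0.06,0,-0.13,1,0,0,0,-0.06,0,-0.13,1,0,0,0,-0.06,0,-0.13,1]

```text
clock: 7.58
position: [0.5012, -0.2665, 0.2065]
ee_rot: [0.639, 0.769, 0.0, -0.0]
ft_force: [0.8, -0.4, 1.0]
grip_width: 1.0
grasp_force: 0.0
```

Run:
```python
from h import *
o=status.get_obs();m=viewer.camera_model('wrist');im=viewer.camera('wrist')[...,::-1].copy()
print(o['clock'],o['position'],delta([.5025,-.2676,.077],10.5))
c=np.array([.4916,-.2086]);a=np.radians(10.5);X=np.array([np.cos(a),np.sin(a)]);Y=np.array([-X[1],X[0]])
P=lambda x,y,z:tuple(int(round(q)) for q in proj(m,[*(c+x*X+y*Y),z]))
for k in ([P(x*.031,y*.093,.04) for x,y in((1,1),(1,-1),(-1,-1),(-1,1))],*[[P(x*.015,yc+y*.011,.103) for x,y in((1,1),(1,-1),(-1,-1),(-1,1))] for yc in(-.06,0)]):
    print(k);cv2.polylines(im,[np.array(k)],1,(0,0,255),1)
cv2.imwrite('pics/w3o.png',im)
```

```text
7.575 [ 0.50120919 -0.2665009   0.20646277] ([[-0.02, -0.04, 0.06], [0.06, -0.02, -179.94]], [-0.0017, 0.0009, 0.1295])
[(369, -29), (361, 260), (276, 260), (267, -29)]
[(345, 224), (344, 261), (292, 261), (291, 224)]
[(347, 112), (346, 155), (290, 155), (289, 112)]
```

View pics/w3o.png

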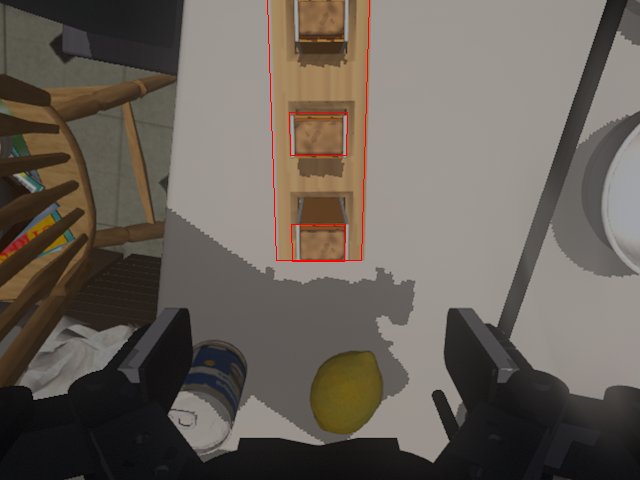

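Reference is seated in the middle place: glass top at (318,134) matches the projection for the seated height. The tall cell's cork is at (321,243), as predicted. Descend and grip it.

>>> play_rows:
  plan: [0,0,0,-0.0017,0.001,0.04,1,0,0,0,-0.0017,0.001,0.09,1,0,0,0,-0.0017,0.001,0.128,1,0,0,0,-0.0017,0.001,0.128,1,0,0,0,-0.0017,0.001,0.128,0.5,0,0,0,-0.0017,0.001,0.128,0.2,0,0,0,-0.0017,0.001,0.128,0.2,0,0,0,-0.0017,0.001,0.128,0.2,0,0,0,-0.0017,0.001,0.128,0.2,0,0,0,-0.0017,0.001,0.128,0.2]
  squeeze: 60

```text
clock: 8.88
position: [0.5033, -0.2688, 0.08]
ee_rot: [0.639, 0.769, 0.001, 0.001]
ft_force: [-1.4, 1.0, 7.2]
grip_width: 0.346
grasp_force: 58.7
```

>>> play_rows:
  plan: [0,0,0,0,0,-0.02,0.2,0,0,0,0,0,-0.06,0.2,0,0,0,0,0,-0.11,0.2,0,0,0,0,0,-0.12,0.2,0,0,0,0,0,-0.12,0.2]

```text
clock: 9.5
position: [0.5028, -0.2687, 0.1997]
ee_rot: [0.639, 0.769, 0.0, 0.001]
ft_force: [0.2, -0.0, -1.6]
grip_width: 0.346
grasp_force: 60.3
```

```bash
python3 -c "
from h import *
print(delta([.4605,.2057,.18],88))"
```

```text
([[0.06, 0.08, -77.48], [0.08, -0.07, 102.52]], [0.4741, 0.045, 0.0196])
```

>>> play_rows:
  plan: [0,0,-9,0.052,0.005,0,0.2,0,0,-18,0.105,0.01,0,0.2,0,0,-27,0.158,0.015,0,0.2,0,0,-36,0.21,0.02,0,0.2,0,0,-45,0.263,0.025,0,0.2,0,0,-54,0.316,0.03,0,0.2,0,0,-63,0.37,0.035,0,0.2,0,0,-71,0.422,0.04,0,0.2,0,0,-77.5,0.474,0.045,0.01,0.2,0,0,-77.5,0.474,0.045,0.02,0.2,0,0,-77.5,0.474,0.045,0.02,0.2,0,0,-77.5,0.474,0.045,0.02,0.2]

```text
clock: 11.0
position: [0.4605, 0.2042, 0.1786]
ee_rot: [0.019, 1.0, -0.0, -0.0]
ft_force: [0.3, 0.3, -0.5]
grip_width: 0.346
grasp_force: 60.0
```

Run:
```python
from h import *
o=status.get_obs();m=viewer.camera_model('wrist');im=viewer.camera('wrist')[...,::-1].copy()
print(o['clock'],o['position'],delta([.4605,.2057,.085],88))
c=np.array([.4605,.2057]);a=np.radians(-2);X=np.array([np.cos(a),np.sin(a)]);Y=np.array([-X[1],X[0]])
P=lambda x,y,z:tuple(int(round(q)) for q in proj(m,[*(c+x*X+y*Y),z]))
for k in ([P(x*.0175,y*.0215,.06) for x,y in((1,1),(1,-1),(-1,-1),(-1,1))],[P(x*.023,y*.03,.06) for x,y in((1,1),(1,-1),(-1,-1),(-1,1))]):
    print(k);cv2.polylines(im,[np.array(k)],1,(0,0,255),1)
q=im[110:350,160:480];cv2.imwrite('pics/w4o.png',cv2.resize(q,None,fx=2.5,fy=2.5,interpolation=2))
```

```text
11.0 [0.46052426 0.20422184 0.17862797] ([[-0.01, 0.01, -0.12], [0.01, 0.01, 179.88]], [0.0003, 0.0013, 0.0939])
[(357, 260), (287, 260), (285, 204), (358, 203)]
[(371, 268), (273, 268), (270, 195), (373, 194)]
```

View pics/w4o.png

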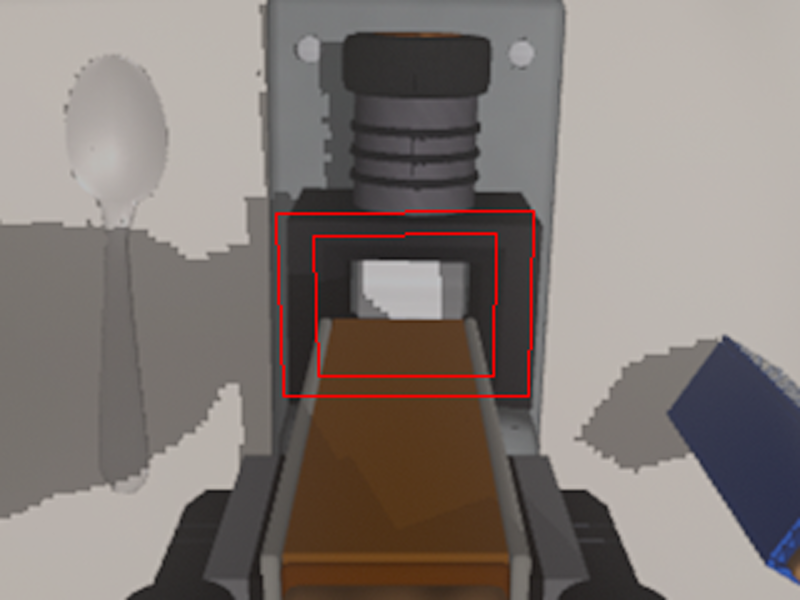

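The crop shows the block's near top edge at about (285..543, 222), roughly 2 mm right of and below my projection. The held cell's near bottom edge is at about (325..475, 320). Compare both in tool axes.

Run:
```python
from h import *
o=status.get_obs();m=viewer.camera_model('wrist');R0=Ro.from_quat(o['ee_rot']).as_matrix()
for n,x,y,z in(('blk',286,222,.06),('blk',543,222,.06),('cell',325,320,.109),('cell',475,320,.109),('celltop',285,556,.202),('celltop',510,556,.202)):
    print(n,(R0.T@(ray(m,160+x/2.5-.3,110+y/2.5-.3,z)-o['position'])*1e3).round(1))
```

```text
blk [ 20.6 -26.4 118.9]
blk [ 20.5  33.8 118.9]
cell [ 11.3 -14.4  69.9]
cell [11.2 14.6 69.9]
celltop [ 12.1 -12.8 -23.1]
celltop [ 12.1  11.9 -23.1]
```

>>> play_rows:
  plan: [0,0,0,-0.002,0.003,0.01,0.2,0,0,0,-0.002,0.003,0.035,0.2,0,0,0,-0.002,0.003,0.045,0.2,0,0,0,-0.002,0.003,0.052,0.2,0,0,0,-0.002,0.003,0.058,0.2,0,0,0,-0.002,0.003,0.064,0.2,0,0,0,-0.002,0.003,0.064,0.2]

```text
clock: 11.92
position: [0.4628, 0.2086, 0.1147]
ee_rot: [0.017, 1.0, 0.0, 0.0]
ft_force: [2.3, -0.3, -2.1]
grip_width: 0.341
grasp_force: 60.0
```

>>> play_rows:
  plan: [0,0,0,0,0,0.008,0.2,0,0,0,0,0,0.015,0.2,0,0,0,0,0,0.02,0.2,0,0,0,0,0,0.025,0.2,0,0,0,0,0,0.028,0.2,0,0,0,0,0,0.0295,0.2,0,0,0,0,0,0.0295,0.2]

```text
clock: 12.8
position: [0.4629, 0.2086, 0.0855]
ee_rot: [0.017, 1.0, 0.0, 0.0]
ft_force: [3.2, -0.4, 3.5]
grip_width: 0.343
grasp_force: 60.8
```

>>> play_rows:
  plan: [0,0,0,0,0,0.001,0.2,0,0,0,0,0,0.002,0.2,0,0,0,0,0,0.002,0.2,0,0,0,0,0,0.002,0.2]

```text
clock: 13.3
position: [0.4631, 0.2087, 0.0847]
ee_rot: [0.017, 1.0, 0.0, 0.001]
ft_force: [-2.4, -3.3, 19.8]
grip_width: 0.34
grasp_force: 62.9
```

Run:
```python
from h import *
s=viewer.camera('scene')[...,::-1];w=viewer.camera('wrist')[...,::-1];t=viewer.camera('top')[...,::-1]
o=np.zeros((600,800,3),np.uint8)
o[:300,:400]=cv2.resize(w,(400,300));o[:300,400:]=cv2.resize(s[200:320,120:280],(400,300),interpolation=2)
o[300:,:400]=cv2.resize(s[180:360,290:530],(400,300),interpolation=2);o[300:,400:]=cv2.resize(t[160:310,130:330],(400,300),interpolation=2)
cv2.imwrite('pics/end.png',o);q=status.get_obs();print(q['clock'],q['position'],q['ft_force'])
```

```text
13.45 [0.46304428 0.20865725 0.08474704] [-1.44633193 -3.51834865 17.48766998]
```

View pics/end.png

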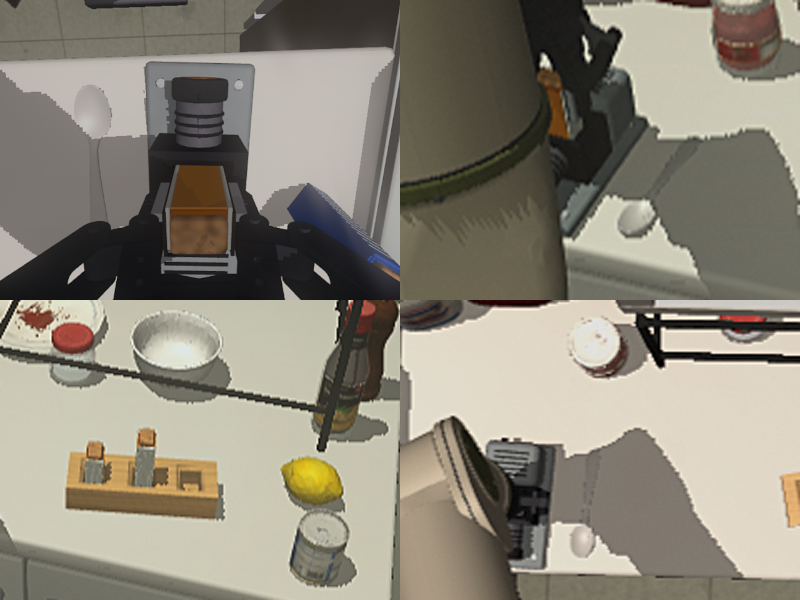

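The sample cell is down in the well, and the lamp-house slits at wrist-view (200,265) have turned from dark to white, so the lamp is on. The reference stands in the middle of the rack and the short cell and bystanders are unmoved.

```bash
python3 -c "
from workcell import manip
print(manip.hand_in())"
```

```text
the job is handed in; nothing more can be done
None
```

The job is handed in at about 13.5 s: the reference cell is seated in the rack's middle place, and the gripper is still holding the sample cell down on the platform stop with about 17 N, with the lamp on as judged from the lit lamp-house slits.

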